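# Back the block-maker's screw press off by one turn

### The job

Back the screw press off by exactly one full turn, so that the teak blank under its platen comes free: with your fingertips push the upright handle on the hand wheel's rim anticlockwise (seen from above) once right round, until the handle is back over the place where it started, then take the hand away. Only push, steadily and gently: do not close the fingers round the handle or lift anything, and leave the blank and the tools, tins and blocks standing about the press undisturbed.

Things in the scene. Friction and masses are not known exactly. Their poses are not given: they have to be found in the camera images.
- press: Cast-iron screw press, fixed to the bench; it stands somewhere in front of the robot at any yaw within about 45 degrees. Base 250 mm (its own x) by 330 mm (its own y), a bow frame of two uprights across its y axis with a nut on top, 237 mm high; the upright screw stands over the middle. Origin: centre of its underside, on the bench; z up. The horizontal hand wheel is the highest part.
- wheel (a joint): Turn of the hand wheel about the screw, rad; grows anticlockwise seen from above and lifts platen and wheel 5 mm a turn. It starts between -0.8 and 0.8; a full turn adds 6.283. At 0 the handle lies on the press's own -x side. Dry friction (0.25 Nm) and stiff grease: it hardly coasts and stays where left; the handle takes 3 to 6 N to push. Clockwise it soon stops, platen on blank.
- wheel_center (a point): Centre of the hand wheel, on the screw axis, at the height of the top of the rim (266 mm above the bench, rising 5 mm in the turn). The wheel is cast iron: rim 195 mm over all (its centre line 88 mm from the axis, round, 19 mm thick), five spokes, a hub 48 mm across whose nut rises 5 mm above the rim's top. Nothing else stands above the rim but the handle.
- wheel_handle: The upright turned wooden handle fixed on the wheel's rim, 88 mm from the screw axis: 27 mm across, 66 mm tall. Origin: the middle of its foot, level with the top of the rim; z up along the handle. It turns with the wheel and does not spin by itself.
- blank: Teak blank lying loose on the press's bed under the platen, 150 x 120 x 60 mm; origin at the centre of its underside. Leave it there.
- mallet: Carver's round wooden mallet standing on its head beside the press with the handle up, 82 mm across, 237 mm tall, easily knocked over; origin at the centre of its underside. A bystander.
- chisel_wide: Chisel with a wooden handle lying beside the press, 238 mm long, blade 22 mm wide; origin under the ferrule. A bystander.
- chisel_narrow: Chisel with a wooden handle lying beside the press, 238 mm long, blade 9 mm wide; origin under the ferrule. A bystander.
- print_block: Carved printing block with a bar handle on its back, lying face down, 100 x 80 x 70 mm; origin at the centre of its underside. A bystander.
- tin: Painted tin, 82 mm across, 120 mm tall; origin at the centre of its underside. A bystander.
- oil_bottle: Amber oil bottle, 60 mm across, 190 mm tall; origin at the centre of its underside. A bystander.
- dust_brush: Dusting brush with a wooden handle lying on the bench, about 200 mm long and 20 mm high; origin under its middle. A bystander.

How it is judged (in metres and radians):
On the way:
1. the handle, pushed by the fingers, goes round the far side of the wheel from where it started (distance of wheel_handle from where it was at the start of the episode above 0.135 m and contact force between the fingers and wheel_handle above 0.3 N), for 0.02 s.
At the end, for the whole second after the job is handed in: The wheel has been turned anticlockwise through one turn and is at rest, its handle back within 20 mm of where it started (about 12 degrees of the turn); the blank lies within 10 mm and the bystanders within 20 mm of where they were (value of joint wheel between 5.1 and 7.45 rad and distance of each of wheel_handle, mallet, chisel_wide, chisel_narrow, print_block, tin, oil_bottle, dust_brush from where it was at the start of the episode below 0.02 m and velocity of joint wheel between -0.05 and 0.05 rad/s and distance of blank from where it was at the start of the episode below 0.01 m); the robot touches nothing.
It fails at once if a bystander or the blank is pushed or lifted away (more than 20 mm) (distance of any of mallet, chisel_wide, chisel_narrow, print_block, tin, oil_bottle, dust_brush, blank from where it was at the start of the episode above 0.02 m).
It fails at once if the fingers are closed round the handle (horizontal distance between the grasp point and wheel_handle below 0.013 m and z of the grasp point in the frame of wheel_handle below 0.074 m).
It fails at once if the handle is pushed or squeezed hard (over 40 N) (contact force between the fingers and wheel_handle above 40 N).
It fails at once if the arm bears hard on the press (over 40 N) (contact force between the arm and press above 40 N).
It also fails if it takes over 61 s, if anything falls off the work surface, if the arm or the gripper's body presses on something with over 40 N, if the wrist force passes 120 N, or if a joint passes its speed limit or range.

### The arm

A 6-joint arm with a two-finger parallel gripper is mounted at the origin on the work surface. World frame = base frame: x ahead of the robot, y to its left, z up, the work surface at z = 0. Lengths are in m, angles in degrees, forces in N, time in s.
With the tool pointing down it reaches from about 0.325 to 0.85 m from the base axis. Payload 15.5 kg.
Tool frame: the origin (TCP) lies at the very end of the fingers, on their centre line; the grasp point (between the pads) lies arm.grip_depth behind it (arm.grip_depth is the distance from the TCP to the grasp point, in m); z points along the fingers, y is the line along which they close (so a half turn about z gives the same grasp; the last joint's range is limited). The gripper opens to 91 mm and grips with 3 to 60 N. Pads are 32 mm wide; open, the fingers measure 118 mm over their backs; the gripper's body (76 mm by 178 mm) begins 60 mm behind the grasp point.
Start: joints at [-79.269, 28.281, 77.091, -0, 74.628, -5.472], TCP at [0.174, -0.6, 0.214] pointing down, gripper open.
Joint ranges: [-166.48, 166.48], [-47.26, 123.95], [12.59, 153.08], [-70.14, 250.14], [6.76, 159.57], [-176.63, 176.63]. Speed limits (degrees/s): [108.29, 108.29, 147.25, 172.46, 172.46, 172.46].

### API

Orientations are given as a 3x3 rotation matrix whose columns are the frame's x, y, z axes.
In Python, from rig import arm gives the robot as it stands. Calls block until the motion is done:
- arm.move_to(position, orientation): joint-space move of the TCP to a pose.
- arm.move_l(position, orientation=None, feed=0.15): straight line of the TCP; orientation=None keeps the orientation; feed is the mean speed in m/s.
- arm.move_joints(angles): joint-space move.
- arm.grip(opening): finger opening in m; the grip force is fixed at half the most; returns when the fingers have stopped.
- arm.sleep(seconds).
- arm.solve_ik(position, orientation): joint angles nearest the present ones, or None.
- arm.snapshot(name): name is "scene" or "top"; returns the picture (384x512x3 uint8, red, green, blue); there is no depth.
- arm.get_calibration(name): a dict with "intrinsics" (3x3 intrinsics, pixels), "cam_to_world" (4x4, takes a point from camera to world coordinates). Camera axes: x right, y down, z forward; pixel columns grow to the right and rows downward; lengths in m; the calibration is good to about 2 mm. A picture is of the moment at which its call begins. get_calibration takes no time and is no camera call.
A pose or a line that the arm cannot do raises arm.Unreachable and nothing moves.
- arm.sign_off(): hands the job in; it is judged then, once.
Readings, each from a call of its own:
- arm.current_t(): time.
- arm.current_joint_positions(): joint angles.
- arm.current_dq(): joint speeds.
- arm.current_tau(): joint torques, N m.
- arm.current_ee_pos(): TCP position.
- arm.current_tool_rot(): TCP orientation.
- arm.current_force(): force on the tool from outside, world axes, zero at the start.
- arm.current_torque(): the same for the moment, N m.
- arm.current_width(): finger opening in m.
- arm.current_grasp_force(): force on a finger pad.
Only numpy, scipy, OpenCV 4.12 (cv2) and the standard library are available. Lean on these libraries where they do the work, as an engineer would, in place of code of your own. Each camera call takes 0.05 s, during which the arm holds its last target. There are 200 camera calls.

## Working session

There is one attempt and no reset: what is moved stays moved. The work goes in short steps, each a Python script; the robot and the scene stay as the last script left them, time stands still between calls to the robot, and variables do not carry over. Pictures are saved under pics/ and viewed, at most 10 in all, crops included, and the job is handed in when it is done.

```bash
mkdir -p pics; ls
python3 - <<'E'
from rig import arm
import cv2, numpy as np
for n in("scene","top"):
    im=arm.snapshot(n); cv2.imwrite(f"pics/{n}0.png",im[:,:,::-1])
    c=arm.get_calibration(n); print(n,np.round(c["intrinsics"],1).tolist(),np.round(c["cam_to_world"],3).tolist())
print(arm.grip_depth,arm.current_t(),np.round(arm.current_tool_rot(),3).tolist())
E
```

```text
pics
scene [[374.6, 0.0, 259.3], [0.0, 374.6, 187.1], [0.0, 0.0, 1.0]] [[0.537, 0.634, -0.556, 1.304], [0.843, -0.403, 0.356, -0.48], [0.001, -0.66, -0.751, 1.174], [0.0, 0.0, 0.0, 1.0]]
top [[363.4, 0.0, 259.1], [0.0, 363.4, 193.8], [0.0, 0.0, 1.0]] [[0.016, -0.995, 0.095, 0.437], [-1.0, -0.014, 0.013, -0.007], [-0.012, -0.095, -0.995, 1.513], [0.0, 0.0, 0.0, 1.0]]
0.0188 0.1 [[0.96, 0.279, -0.0], [0.279, -0.96, 0.001], [0.0, -0.001, -1.0]]
```

View pics/scene0.png

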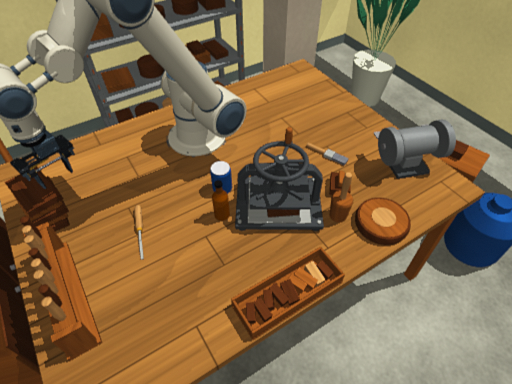

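View pics/top0.png

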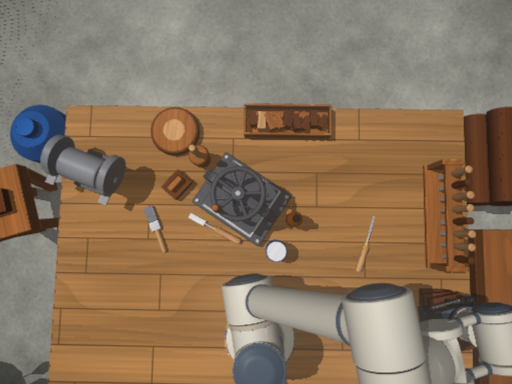

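The wheel hub is near (238,193) in the top view and near (282,160) in the scene view. The handle is near (215,208) in top and (289,135) in scene. The tin, the bottle, the mallet and a chisel stand close to the press. I'll zoom in to measure.

Run:
```python
import cv2,numpy as np
t=cv2.imread("pics/top0.png")[140:265,140:300]; s=cv2.imread("pics/scene0.png")[120:240,200:360]
cv2.imwrite("pics/c.png",np.vstack([cv2.resize(t,None,fx=2.4,fy=2.4,interpolation=2),cv2.resize(s,None,fx=2.4,fy=2.4,interpolation=2)]))
```

```text
(no output)
```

View pics/c.png

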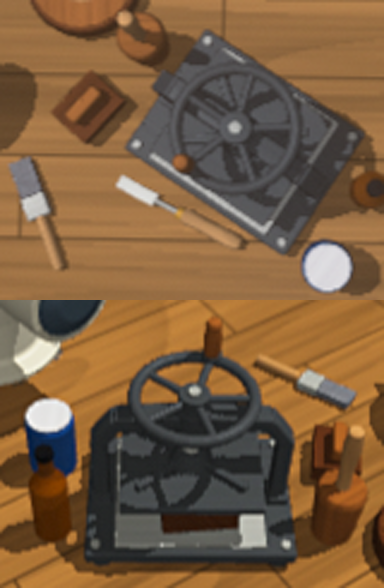

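The zoomed crops put the hub centre at about (237.5,192.9) in top and (280.8,158.3) in scene. The handle top is at about (215,208) in top and (288.8,129.6) in scene. Next I'll refine the handle with a colour mask, triangulate, and check the results against the given sizes.

```bash
cat > h.py <<'E'
import cv2,numpy as np
from rig import arm
def ray(n,uv):
    c=arm.get_calibration(n); T=np.array(c["cam_to_world"]); K=np.array(c["intrinsics"])
    return T[:3,3],T[:3,:3]@np.linalg.solve(K,[uv[0],uv[1],1])
def plane(n,uv,z):
    o,d=ray(n,uv); return o+d*(z-o[2])/d[2]
def tri(a,b):
    (o,d),(p,e)=ray("top",a),ray("scene",b)
    s,t=np.linalg.lstsq(np.c_[d,-e],p-o,rcond=None)[0]
    A,B=o+s*d,p+t*e; return (A+B)/2,np.linalg.norm(A-B)
def handle_px(im,c,r):   # orange-brown blobs within r px of c
    h=cv2.cvtColor(im,cv2.COLOR_RGB2HSV)
    m=((h[...,0]<20)&(h[...,1]>110)&(h[...,2]>60)).astype(np.uint8)
    k=np.zeros_like(m); cv2.circle(k,tuple(int(round(v)) for v in c),r,1,-1); m&=k
    n,l,s,ce=cv2.connectedComponentsWithStats(m)
    return [(s[i].tolist(),ce[i].round(1).tolist()) for i in range(1,n) if s[i,4]>12]
E
python3 - <<'E'
from h import *
t=cv2.imread("pics/top0.png")[:,:,::-1].copy(); s=cv2.imread("pics/scene0.png")[:,:,::-1].copy()
print("top",handle_px(t,(215,208),10)); print("scene",handle_px(s,(289,137),12))
print("hub tri",tri((237.5,192.9),(280.8,158.3)))
print("handle top tri",tri((215,208),(288.8,129.6)))
c=plane("top",(237.5,192.9),.271); c2=plane("scene",(280.8,158.3),.271)
h=plane("top",(215,208),.332); h2=plane("scene",(288.8,129.6),.332); print(c,c2,h,h2)
print(np.linalg.norm((h-c)[:2]),np.linalg.norm((h2-c2)[:2]))
# wheel rim in dark mask: ellipse fit of rim outline
# corner bolts of the base for the press centre (z~.03)
for uv in((207,40),(135,143),(282,242),(357,138)): print("bolt",plane("top",(uv[0]/2.4+140,uv[1]/2.4+140),.03).round(3))
for n,uv,z in(("mallet",(124,18),.237),("tin",(327,266),.12),("bottle",(370,190),.19)): print(n,plane("top",(uv[0]/2.4+140,uv[1]/2.4+140),z).round(3))
E
```

```text
top [([212, 204, 8, 8, 49], [215.8, 207.6]), ([206, 212, 10, 7, 19], [210.0, 215.3])]
scene [([277, 125, 25, 21, 350], [289.5, 134.9])]
hub tri (array([0.5588927 , 0.08420029, 0.26513052]), np.float64(0.00017349958337378033))
handle top tri (array([0.50268981, 0.15336601, 0.32244501]), np.float64(0.0012185279810942742))
[0.55827635 0.08369821 0.271     ] [0.56374387 0.08063495 0.271     ] [0.50184834 0.15155979 0.332     ] [0.51191865 0.1468285  0.332     ]
0.088257087955688 0.08406806195598227
bolt [0.732 0.151 0.03 ]
bolt [0.552 0.27  0.03 ]
bolt [0.388 0.016 0.03 ]
bolt [ 0.566 -0.109  0.03 ]
mallet [0.722 0.254 0.237]
tin [ 0.354 -0.057  0.12 ]
bottle [ 0.473 -0.118  0.19 ]
```

The measurements agree: 88.3 mm handle radius against 88 given, 265 mm hub height, and base bolts averaging (0.5595, 0.082). So C≈(0.559,0.083) and the handle is at about 129.7°. Next I'll check IK over the whole circle, approach behind the handle and push the first part.

```bash
cat >> h.py <<'E'
C=np.array([.559,.0835]); TH0=129.7; Z=.289
a=np.radians(TH0+90); ty=np.array([np.cos(a),np.sin(a),0])
def R(s): y=s*ty; z=np.array([0,0,-1.]); return np.c_[np.cross(y,z),y,z]
def pt(psi,z=Z): p=np.radians(psi); return np.array([C[0]+.088*np.cos(p),C[1]+.088*np.sin(p),z])
def push(psis,feed=.05,stop=25):
    for q in psis:
        arm.move_l(pt(q),feed=feed); f=np.array(arm.current_force())
        print(round(q,1),f.round(1),round(arm.current_t(),1))
        if np.linalg.norm(f)>stop: print("STOP"); return
def handle_angle(guess,name):
    im=arm.snapshot(name); cv2.imwrite(f"pics/{name}_{guess:.0f}.png",im[:,:,::-1]); return im
E
python3 - <<'E'
from h import *
A=TH0-32.5
for s in(1,-1):
    J=[arm.solve_ik(pt(A+k*15),R(s)) for k in range(25)]
    print(s,[None if j is None else np.round(j).tolist() for j in J[::6]],all(j is not None for j in J))
E
```

```text
1 [[11.0, 20.0, 78.0, -0.0, 81.0, 152.0], [2.0, 12.0, 91.0, -0.0, 77.0, 142.0], [-6.0, 20.0, 79.0, -0.0, 81.0, 134.0], [3.0, 27.0, 67.0, -0.0, 86.0, 143.0], [11.0, 20.0, 78.0, -0.0, 81.0, 152.0]] True
-1 [[11.0, 20.0, 78.0, -0.0, 81.0, -28.0], [2.0, 12.0, 91.0, -0.0, 77.0, -38.0], [-6.0, 20.0, 79.0, -0.0, 81.0, -46.0], [3.0, 27.0, 67.0, -0.0, 86.0, -37.0], [11.0, 20.0, 78.0, -0.0, 81.0, -28.0]] True
```

Run:
```python
from h import *
A=TH0-32.5
arm.grip(0.0); print("w",arm.current_width())
p=np.array(arm.current_ee_pos()); arm.move_l([p[0],p[1],.42],feed=.2)
arm.move_to(pt(A,.42),R(-1)); arm.move_l(pt(A),feed=.12)
print(arm.current_t(),np.round(arm.current_force(),1))
push(np.arange(A+10,A+10+76,15))
for n in("top","scene"): handle_angle(1,n)
a,b=cv2.imread("pics/top_1.png")[140:265,140:300],cv2.imread("pics/scene_1.png")[80:240,200:360]
cv2.imwrite("pics/d.png",np.vstack([cv2.resize(x,None,fx=2,fy=2,interpolation=2) for x in(a,b)]))
```

```text
w 0.0005487433422016859
6.9 [0.5 0.3 0.8]
107.2 [ 0.3 -0.7  0.3] 7.4
122.2 [-1.1  0.7  0.2] 8.0
137.2 [0.9 0.3 0.4] 8.6
152.2 [5.6 1.5 1.9] 9.2
167.2 [3.9 2.6 2.2] 9.8
182.2 [-0.7  0.5  0.8] 10.4
```

View pics/d.png

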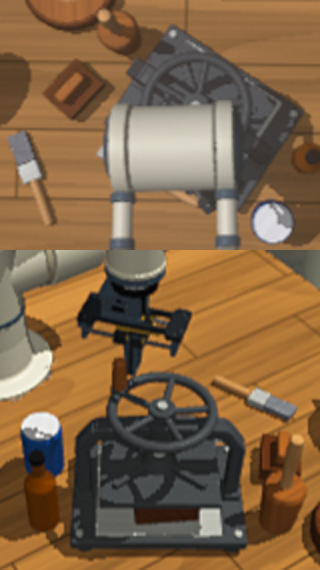

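The picture shows the handle (scene crop about (120,375)) just ahead of the closed fingers, being pushed gently, with the bystanders in place. I'll continue round, stop slightly short, back off and measure.

Run:
```python
from h import *
push(np.r_[np.arange(196,466,15),467])
arm.move_l(pt(455),feed=.05); arm.move_l(pt(455,.42),feed=.15)
arm.move_to([.45,-.3,.42],R(-1))
for n in("top","scene"): handle_angle(2,n)
print(arm.current_t())
a,b=cv2.imread("pics/top_2.png")[140:265,140:300],cv2.imread("pics/scene_2.png")[80:240,200:360]
print(handle_px(a[:,:,::-1].copy(),(75.8,67.6),9))
cv2.imwrite("pics/e.png",np.vstack([cv2.resize(x,None,fx=2,fy=2,interpolation=2) for x in(a,b)]))
```

```text
196 [ 0.5  0.4 -0.2] 11.1
211 [0.4 0.7 0.8] 11.7
226 [-0.5  0.5 -0.3] 12.3
241 [-0.8  0.1 -0.6] 12.9
256 [-0.3 -0.4 -0.9] 13.5
271 [-1.1 -0.6 -0.2] 14.1
286 [ 0.7  0.1 -1.1] 14.7
301 [-0.5  0.3  0.7] 15.3
316 [-0.3 -0.6 -0.1] 15.9
331 [-4.7 -0.6 -1.8] 16.6
346 [ 0.1 -1.3 -0.6] 17.2
361 [ 0.5  1.  -0.2] 17.8
376 [-0.6  1.1  0.8] 18.4
391 [ 0.5 -0.8 -0.1] 19.0
406 [-0.3  0.6 -0.6] 19.6
421 [ 0.4 -0.2  0.2] 20.2
436 [-0.1  0.2  1.2] 20.8
451 [ 0.6 -0.1  0.2] 21.4
467 [-0.5 -0.9  1. ] 22.1
25.4583
[([71, 63, 8, 7, 48], [74.5, 66.0])]
```

View pics/e.png

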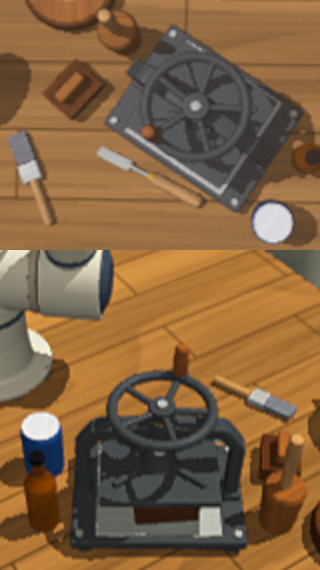

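The handle is about 2 px (roughly 7 mm, 4–5°) short of its start in the top view, at (214.5,206) against (215.8,207.6), and nothing else has moved. That is within tolerance, but there is time left, so I'll nudge it the rest of the way.

Run:
```python
from h import *
arm.move_to(pt(455,.42),R(-1)); arm.move_l(pt(455),feed=.1)
push([464,471.5],feed=.03)
arm.move_l(pt(455),feed=.05); arm.move_l(pt(455,.42),feed=.15); arm.move_to([.45,-.3,.42],R(-1))
im=arm.snapshot("top"); print(handle_px(im,(215.8,207.6),9),arm.current_t(),np.round(arm.current_force(),1))
x=cv2.imread("pics/top0.png")[:,:,::-1].astype(int); d=(abs(im.astype(int)-x).sum(2)>120).astype(np.uint8)[140:265,140:300]
n,l,s,c=cv2.connectedComponentsWithStats(d); print([(s[i].tolist(),c[i].round().tolist()) for i in range(1,n) if s[i,4]>8])
```

```text
464 [-0.6 -0.1 -0.5] 29.3
471.5 [-0.3  0.8 -0.5] 29.8
[([212, 204, 8, 8, 50], [215.6, 207.5])] 33.3083 [-0.  -0.4  0.4]
[([53, 79, 10, 6, 14], [58.0, 82.0])]
```

```bash
python3 -c "
from rig import arm
print(arm.sign_off())"
```

```text
the job is handed in; nothing more can be done
None
```

I pushed the press wheel one full turn anticlockwise and handed the job in at about 33 s; the handle is back within about 1 mm of its start in the top view, forces read at each step stayed under 7 N, the hand is clear, and the only other change seen was 14 pixels at the chisel blade beside the press, which I took for a reflection or shadow.

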